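# Refit a laundry trolley wheel on its stub axle

## Task

Put the trolley wheel back on the stub axle that stands up from the board: first the flanged bush, flange down and all the way home, then the wheel over the bush's sleeve, then the thin washer on top. Lock the stack by sliding the slotted keeper plate sideways, fully home, into the axle's groove above the washer. Leave the thick ring, the tape measure and the thread snips where they lie.

Things in the scene. Friction and masses are not known exactly. Their poses are not given: they have to be found in the camera images.
- axle_stand: the fixed stand: wooden board 130 x 112 x 14 mm, on it a dark steel mounting plate 94 x 82 mm (top 20 mm above the table) with a bolt head 4 mm high near each corner, and the upright steel stub axle in the middle. Origin: under the board's centre, on the axle's centre line
- axle_seat (a point): foot of the axle: on its centre line at the plate's top, z up. Above this point: shaft 20 mm diameter, bevelled from 32 mm to its end at 35 mm; groove all round (neck 10 mm diameter) from 35 to 46 mm, so the keeper may enter from any side; head 20 mm diameter from 46 to 51 mm, tapering to 10 mm at its top, 59.5 mm
- bush: brass flanged bush, 26 mm high: flange 60 mm diameter and 4 mm thick at the bottom, sleeve 30 mm outside diameter above it, bore 23 mm right through. Origin: centre of the flange's underside, z up along the bore. It lies flange down
- wheel: trolley wheel lying flat, pale grey nylon hub with eight small holes and dark rubber tyre, 62 mm diameter, 22 mm wide, bore 36 mm. Origin: centre of its underside, z up along the bore. On the axle it rests on the bush's flange, its top level with the sleeve's
- washer: the broad thin steel washer, 48 mm diameter, 10 mm thick, bore 25 mm. Origin: centre of its underside, z up. On the axle it rests on the bush and wheel, its top 36 mm above axle_seat
- thick_ring: a narrow, thick steel ring, 36 mm diameter and 20 mm thick, bore 25 mm: it would cover the groove. Not wanted. Origin: centre of its underside
- keeper: flat steel plate, 40 mm wide (y), 6 mm thick, x -34 to +24 mm, with a 15 mm slot open at the +x end (prong tips rounded) and closed at x = -7.5 mm; black grip on the other end. Origin: plate's underside; z up; push towards +x. Grip: centre x = -25 mm, 16 (x) by 24 mm (y), z 6 to 31 mm; take it across y. Home: origin within 2.5 mm of the axle's centre line, plate on the washer
- tape_rule: bystander: yellow round tape measure, case 56 mm diameter and 26 mm high, case centre 22 mm from the origin along its +y, tape end sticking out along -y. Origin under its middle
- snips: bystander: small thread snips with red grips, 35 x 108 x 8 mm, long along y. Origin under its middle
There are look-alikes about, which are no part of the job. Leave any blue look-alike of the wheel alone. Leave any pink look-alike of the keeper alone.

How it is judged:
On the way, in this order (a step that is already met when the one before it is completed fails the run):
1. the bush is home on the axle, flange down on the plate (horizontal distance between bush and axle_seat below 0.004 m and z of bush in the frame of axle_seat below 0.003 m and angle between bush's own z axis and vertical below 0.1 rad), for 0.2 s.
2. the wheel lies over the sleeve on the bush's flange (horizontal distance between wheel and axle_seat below 0.007 m and z of wheel in the frame of axle_seat between 0.001 and 0.007 m), for 0.2 s.
3. the thin washer lies on the bush and wheel (horizontal distance between washer and axle_seat below 0.005 m and z of washer in the frame of axle_seat between 0.023 and 0.029 m), for 0.2 s.
4. the keeper is fully home in the groove (horizontal distance between keeper and axle_seat below 0.006 m and z of keeper in the frame of axle_seat between 0.033 and 0.041 m), for 0.2 s.
At the end, for the whole second after the job is handed in: Underside above axle_seat and offset from the axle: bush under 3 mm, under 4 mm; wheel 1 to 7, under 7 mm; thin washer 23 to 29, under 5 mm; keeper in the groove 33 to 41, under 6 mm, level within 0.15 rad. All released and at rest (all of step 1 and all of step 2 and all of step 3 and all of step 4 and angle between keeper's own z axis and vertical below 0.15 rad and linear speed of each of bush, wheel, washer, keeper below 0.02 m/s); the robot touches nothing.
It fails at once if the thick ring is moved by more than 25 mm (distance of thick_ring from where it was at the start of the episode above 0.025 m).
It fails at once if the tape measure is moved by more than 25 mm (distance of tape_rule from where it was at the start of the episode above 0.025 m).
It fails at once if the thread snips are moved by more than 25 mm (distance of snips from where it was at the start of the episode above 0.025 m).
It also fails if it takes over 102 s, if anything falls off the work surface, if the arm or the gripper's body presses on something with over 40 N, if the wrist force passes 120 N, or if a joint passes its speed limit or range.

## Robot

A 7-joint arm with a two-finger parallel gripper is mounted at the origin on a cart in front of the work surface, level with it; the furniture and walls round the work are solid. World frame = base frame: x ahead of the robot, y to its left, z up, the work surface at z = 0. Lengths are in m, angles in rad, forces in N, time in s.
With the tool pointing down it reaches from about 0.4 to 0.85 m from the base axis. Payload 10.4 kg.
Tool frame: the origin (TCP) lies at the very end of the fingers, on their centre line; the grasp point (between the pads) lies 19 mm behind it; z points along the fingers, y is the line along which they close (so a half turn about z gives the same grasp; the last joint's range is limited). The gripper opens to 85 mm and grips with 20 to 120 N. Pads are 22 mm wide; open, the fingers measure 114 mm over their backs; the gripper's body (76 mm by 85 mm) begins 54 mm behind the grasp point. The pads swing forward as they close: fully open they stand 13 mm farther back than shut.
Start: joints at [1.151, 0.332, -0.065, 1.46, 0.022, 1.35, -0.088], TCP at [0.242, -0.576, 0.231] pointing down, gripper open.
Joint ranges: [-2.6, 2.6], [-0.5, 2.12], [-1.47, 1.34], [0.16, 2.42], [-1.27, 4.41], [0.06, 2.06], [-2.6, 2.6]. Speed limits (rad/s): [2.22, 2.22, 2.79, 2.79, 3.14, 3.14, 3.14].

## Interface

Orientations are given as a unit quaternion [x, y, z, w].
In Python, from workcell import manip, optics gives the robot as it stands.
- The arm moves only by the tool jog_arm, never from a script. Its arguments are lists of equal length, an entry for each row: "dr": the turn, a rotation vector about the tool's x, y, z normalised to -1 to 1, where 1 is 4 degrees, a list of three; "translation": the shift along the tool's x, y, z normalised to -1 to 1, where 1 is 0.025 m, a list of three; "jaw": the opening, from 0 (shut) to 1 (fully open). A call has 1 to 10 rows; each row shifts and turns the commanded pose from where the row before left it, along the tool's axes as they then stand; what a row does not reach is not made up. A row lasts 1/10 s, in which the tool goes at most 50 mm and 8.59 degrees, less where a joint would pass 70% of its speed; a pose out of reach is approached as far as the arm can. A call with a number of a shift or a turn outside -1 to 1 is refused whole. A call with a gripper value outside its range is refused whole. The fingers move at their own pace and stop on an object; "squeeze" is the grip in N (left out, the last holds). Time passes only in rows, so rows that do not move let the fingers close. It gives the time, the measured TCP pose, the force, the opening and the grip force at its end, in the units of the state.
- manip.get_obs(): the state, without advancing time (a new reading comes with each control period).
- optics.camera(name): name is "scene" or "top"; returns a dict with "color" (384x512x3 uint8, red, green, blue), "mtx" (3x3 intrinsics, pixels), "k1" (the pictures are not rectified: a ray, as slopes to the right and down, at radius r is drawn at 1 + k1 r^2 times it, then the intrinsics apply), "R" (3x3) and "t" (3): a world point X has camera coordinates R X + t. Camera axes: x right, y down, z forward; pixel columns grow to the right and rows downward; lengths in m; the calibration is good to about 2 mm. A picture is of the moment at which its call begins. There is no depth.
- manip.hand_in(): hands the job in; it is judged then, once.
The state is a dict: "clock": time; "joint_pos": joint angles; "joint_velocities": joint speeds; "tau": joint torques, N m; "position": TCP position; "ee_rot": TCP orientation; "ft_force": force on the tool from outside, world axes, zero at the start; "torque": the same for the moment, N m; "grip_width": opening from 0.0 (shut) to 1.0 (fully open); "grasp_force": force on a finger pad.
Only numpy, scipy, OpenCV 4.12 (cv2) and the standard library are available. Lean on these libraries where they do the work, as an engineer would, in place of code of your own. Each camera call takes 0.05 s, during which the arm holds its last target. There are 200 camera calls.

## Working session

There is one attempt and no reset: what is moved stays moved. The work goes in short steps, Python scripts to look and compute and a tool call to move; the robot and the scene stay as the last step left them, time stands still between calls to the robot, and variables do not carry over. Pictures are saved under pics/ and viewed, at most 17 in all, crops included, and the job is handed in when it is done.

Besides the shell and the picture viewer there is one more tool, called after "Call:" in YAML: its name, and indented under it one key for each argument. jog_arm: Moves the arm, as the interface text tells. Scaled input: -1 to 1 covers 0.025 m each way for a shift and 4 degrees each way for a turn. Its arguments: {"type":"object","properties":{"dr":{"type":"array","items":{"type":"array","items":{"type":"number"}}},"translation":{"type":"array","items":{"type":"array","items":{"type":"number"}}},"jaw":{"type":"array","items":{"type":"number"}},"squeeze":{"type":"number"}},"required":["dr","translation","jaw"]}

```bash
mkdir -p pics; ls
cat > h.py <<'E'
import numpy as np, cv2
from workcell import manip, optics
def grab(n,f):
    c=optics.camera(n); cv2.imwrite(f'pics/{f}.png',c['color'][:,:,::-1]); np.savez(f'pics/{f}.npz',**{k:np.asarray(v) for k,v in c.items()}); return c
def load(f): return dict(np.load(f'pics/{f}.npz'))
def ray(c,u,v):
    K=c['mtx']; d=np.array([(u-K[0,2])/K[0,0],(v-K[1,2])/K[1,1]]); s=d.copy()
    for _ in range(30): s=d/(1+float(c['k1'])*(s@s))
    R=c['R']; return -R.T@c['t'], R.T@np.array([s[0],s[1],1.])
def onz(c,u,v,z):
    o,d=ray(c,u,v); return o+d*(z-o[2])/d[2]
def proj(c,X):
    p=c['R']@np.asarray(X,float)+c['t']; s=p[:2]/p[2]; s=s*(1+float(c['k1'])*(s@s)); K=c['mtx']
    return np.array([K[0,0]*s[0]+K[0,2],K[1,1]*s[1]+K[1,2]])
E
python3 - <<'E'
from h import *
for n in('top','scene'):
    c=grab(n,n+'0'); print(n,c['mtx'].tolist(),c['k1'],(-c['R'].T@c['t']),c['R'][2])
print(manip.get_obs())
E
```

```text
pics
top [[368.35099693220997, 0.0, 255.16171697077385], [0.0, 368.35099693220997, 193.2297458589883], [0.0, 0.0, 1.0]] 0.027347894969953084 [ 0.38035524 -0.00312249  1.01951299] [ 0.14354076  0.0125489  -0.98956484]
scene [[389.8745811276567, 0.0, 251.02029799709317], [0.0, 389.8745811276567, 190.10848419764022], [0.0, 0.0, 1.0]] -0.004893293381149872 [0.10450929 0.59551194 0.72392048] [ 0.42238769 -0.60663652 -0.67348405]
{'clock': 0.1, 'joint_pos': array([ 1.15142183,  0.33277818, -0.06471347,  1.4608453 ,  0.02157608,
        1.34990698, -0.08848763]), 'joint_velocities': array([ 5.65216170e-04, -6.90275978e-05,  2.18200314e-04, -9.23505105e-04,
        8.45923413e-05, -6.01524924e-04, -9.55438689e-04]), 'tau': array([ 8.38723681e-04, -6.26743054e+01,  4.88306105e-02, -3.92427886e+01,
        1.62851019e-02,  6.91235822e-03, -5.44338590e-06]), 'position': array([ 0.24141155, -0.5761325 ,  0.23062032]), 'ee_rot': array([ 9.80381693e-01,  1.97107458e-01, -1.36791209e-04, -6.06571257e-04]), 'ft_force': array([ 0.44971553, -0.36914964, -0.10266417]), 'torque': array([ 0.02166789, -0.03327245, -0.03363183]), 'grasp_force': 0.0, 'grip_width': 0.9994748404634941}
```

View pics/top0.png

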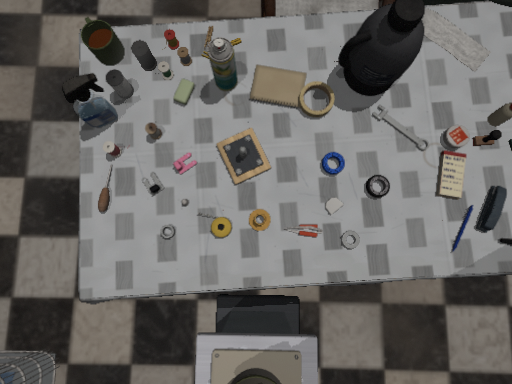

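View pics/scene0.png

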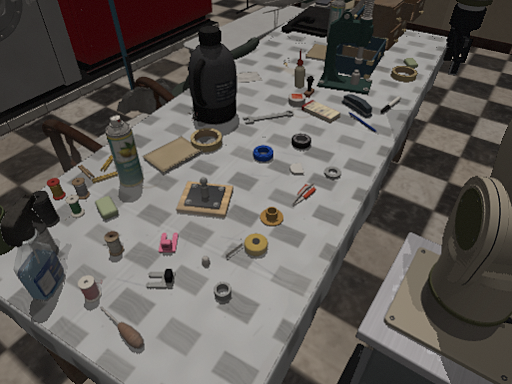

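The top view (up = +x, left = +y) shows these candidates:

| Wanted part | Candidates (pixel) |
|---|---|
| Stand | (243,155) |
| Bush | brass part at (260,219); the yellow tape is at (221,226) |
| Wheel | black tyre at (377,186); blue look-alike at (333,163) |
| Washer or thick ring | (350,240) or (167,231) |
| Keeper | black grip at (152,183); pink look-alike at (185,162) |

In the scene view the ring at (223,291) looks tall and the one at (332,172) looks flat and broad. Next is a close crop to check the choices.

Run:
```python
from h import *
t=load('top0');s=load('scene0')
def crop(c,u,v,r=24,S=260): 
    return cv2.resize(c['color'][v-r:v+r,u-r:u+r,::-1],(S,S),interpolation=cv2.INTER_CUBIC)
A=np.hstack([crop(t,350,240,16),crop(t,167,231,16),crop(t,152,183,16)])
B=np.hstack([crop(s,332,172),crop(s,223,291),crop(s,162,279)])
cv2.imwrite('pics/crop1.png',np.vstack([A,B]))
A=np.hstack([crop(t,260,219,16),crop(t,377,186,16),crop(t,243,155,32)])
B=np.hstack([crop(s,272,215),crop(s,301,141),crop(s,205,195,36)])
cv2.imwrite('pics/crop2.png',np.vstack([A,B]))
```

```text
(no output)
```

View pics/crop1.png

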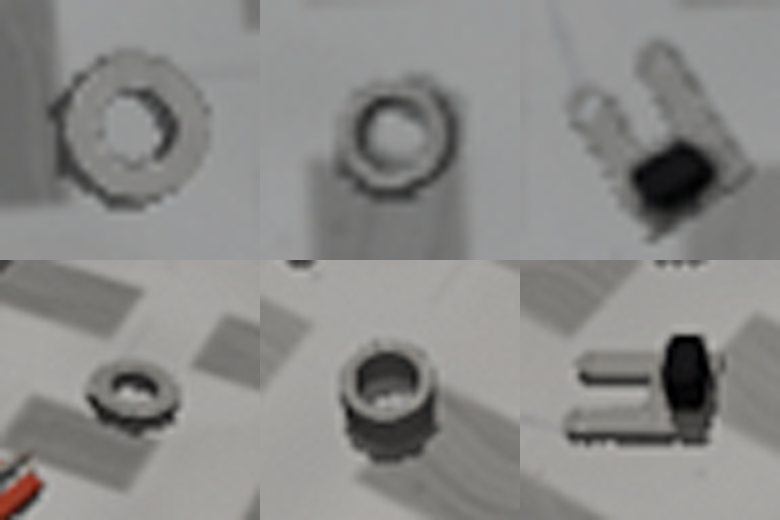

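View pics/crop2.png

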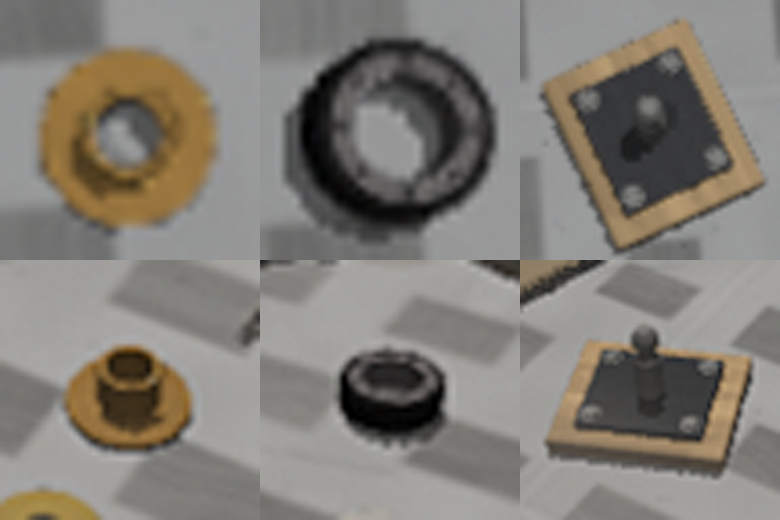

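The crops settle it. The washer is the flat broad disc at top (350,240) and the thick ring is at (167,231), to be left alone. The bush is flange down at (260,219), and the wheel with a grey hub and black tyre is at (377,186). The keeper is at (152,183) with its prongs pointing up-left. Now measuring.

```bash
cat >> h.py <<'E'
def blob(c,box,fn):
    u0,v0,u1,v1=box; im=c['color'][v0:v1,u0:u1]; hsv=cv2.cvtColor(im,cv2.COLOR_RGB2HSV).astype(int)
    m=fn(hsv[...,0],hsv[...,1],hsv[...,2]).astype(np.uint8)
    n,l,st,ce=cv2.connectedComponentsWithStats(m,connectivity=8); k=1+np.argmax(st[1:,4])
    cs,_=cv2.findContours((l==k).astype(np.uint8),cv2.RETR_EXTERNAL,cv2.CHAIN_APPROX_NONE); k2=max(cs,key=len)
    return k2.reshape(-1,2)+[u0,v0],ce[k]+[u0,v0],st[k]
E
python3 - <<'E'
from h import *
t=load('top0');s=load('scene0')
def circ(P): 
    (a,b),r=cv2.minEnclosingCircle(np.float32(P[:,:2]*1000)); return np.round([a,b,2*r],1)
# bush flange
o=lambda H,S,V:(S>90)&(H>8)&(H<26)
for n,c,b in(('top',t,(245,203,276,236)),('scene',s,(255,203,290,228))):
    p,ce,st=blob(c,b,o); P=np.array([onz(c,u,v,.003) for u,v in p]); print('bush',n,circ(P),P[:,:2].min(0),P[:,:2].max(0))
# wheel black
k=lambda H,S,V:(V<70)
for n,c,b in(('top',t,(358,168,396,206)),('scene',s,(280,125,322,158))):
    p,ce,st=blob(c,b,k); P=np.array([onz(c,u,v,.022) for u,v in p]); print('wheel',n,p.min(0),p.max(0),P[:,:2].min(0),P[:,:2].max(0))
# board
w=lambda H,S,V:(S>60)&(H>8)&(H<26)
p,ce,st=blob(t,(210,120,278,190),w); P=np.array([onz(t,u,v,.014) for u,v in p]);r=cv2.minAreaRect(np.float32(P[:,:2]*1000));print('board top',r)
p,ce,st=blob(t,(225,135,262,180),lambda H,S,V:V<90); P=np.array([onz(t,u,v,.020) for u,v in p]);r=cv2.minAreaRect(np.float32(P[:,:2]*1000));print('plate top',r)
def cp(q,b,r,S=260): return q[0]-r+(b[0]+.5)/S*2*r-.5, q[1]-r+(b[1]+.5)/S*2*r-.5
print('axle tip top', onz(t,*cp((243,155),(650-520,105),32),.0795))
print('axle tip scene', onz(s,*cp((205,195),(645-520,328-260),36),.0795))
print('washer top',onz(t,*cp((350,240),(136,125),16),.010),'scene',onz(s,*cp((332,172),(133,388-260),24),.010))
for nm,a in(('grip',(674,176)),):print(nm,onz(t,*cp((152,183),(a[0]-520,a[1]),16),.031))
for nm,a in(('tipL',(582,92)),('tipR',(655,45)),('cR',(748,172)),('cL',(655,238))):print(nm,onz(t,*cp((152,183),(a[0]-520,a[1]),16),.006))
p,ce,st=blob(t,(136,167,168,199),k);print('grip mask',p.min(0),p.max(0),onz(t,*ce,.031))
p,ce,st=blob(s,(138,255,186,303),k);print('grip mask sc',p.min(0),p.max(0),onz(s,*ce,.0185))
E
```

```text
bush top [454.8  -2.   59.3] [ 0.42578667 -0.02967767] [0.48384783 0.02567806]
bush scene [457.7  -3.7  65.1] [ 0.42672677 -0.0329673 ] [0.48538125 0.02809959]
wheel top [366 175] [389 198] [ 0.51660691 -0.35483837] [ 0.58043646 -0.29232472]
wheel scene [292 135] [310 149] [ 0.51160717 -0.34463691] [ 0.58147956 -0.27052384]
board top ((632.7052001953125, 45.189422607421875), (129.67640686035156, 111.45336151123047), 26.709516525268555)
plate top ((632.5419921875, 45.84067916870117), (94.24606323242188, 81.16284942626953), 26.81966781616211)
axle tip top [0.63494343 0.04361149 0.0795    ]
axle tip scene [0.63558061 0.04556991 0.0795    ]
washer top [ 0.40547443 -0.24988406  0.01      ] scene [ 0.40736981 -0.24725433  0.01      ]
grip [0.53352807 0.28332902 0.031     ]
tipL [0.56622004 0.32383109 0.006     ]
tipR [0.58307778 0.29963629 0.006     ]
cR [0.53916071 0.26527499 0.006     ]
cL [0.51584503 0.29587866 0.006     ]
grip mask [150 184] [159 194] [0.53146254 0.28362048 0.031     ]
grip mask sc [147 269] [173 288] [0.53268956 0.29723479 0.0185    ]
```

```bash
cat >> h.py <<'E'
from scipy.spatial.transform import Rotation as Ro
def go(x,y,z,yaw=35):
    o=manip.get_obs(); R=Ro.from_quat(o['ee_rot']); c,s=np.cos(np.radians(yaw)),np.sin(np.radians(yaw))
    T=np.array([[c,s,0],[s,-c,0],[0,0,-1.]]).T
    T=np.column_stack([[c,s,0],[s,-c,0],[0,0,-1]])
    rv=np.degrees((R.inv()*Ro.from_matrix(T)).as_rotvec())
    d=np.array([x,y,z])-o['position']
    print('pos',o['position'].round(4),'turn units',(rv/4).round(2),'shift units: now-frame',(R.inv().apply(d)/.025).round(2),'target-frame',(T.T@d/.025).round(2),'t',o['clock'].round(1),'w',round(o['grip_width'],3),'f',o['ft_force'].round(1))
E
python3 -c "
from h import *
go(.4555,-.003,.1)"
```

```text
Traceback (most recent call last):
  File "h.py", line 28, in go
    print('pos',o['position'].round(4),'turn units',(rv/4).round(2),'shift units: now-frame',(R.inv().apply(d)/.025).round(2),'target-frame',(T.T@d/.025).round(2),'t',o['clock'].round(1),'w',round(o['grip_width'],3),'f',o['ft_force'].round(1))
                                                                                                                                                                       ^^^^^^^^^^^^^^^^
AttributeError: 'float' object has no attribute 'round'
```

Call:
jog_arm:
  dr:
    - [0,0,-1]
    - [0,0,-1]
    - [0,0,-1]
  translation:
    - [0,0,0]
    - [0,0,0]
    - [0,0,0]
  jaw: [0.6,0.6,0.6]

```text
clock: 0.4
position: [0.2415, -0.5762, 0.2308]
ee_rot: [0.954, 0.3, -0.0, -0.0]
ft_force: [0.4, -0.4, -0.0]
grip_width: 0.602
grasp_force: 0.0
```

```bash
python3 -c "
from h import *
go(.4555,-.003,.1)"
```

```text
Traceback (most recent call last):
  File "h.py", line 28, in go
    print('pos',o['position'].round(4),'turn units',(rv/4).round(2),'shift units: now-frame',(R.inv().apply(d)/.025).round(2),'target-frame',(T.T@d/.025).round(2),'t',o['clock'].round(1),'w',round(o['grip_width'],3),'f',o['ft_force'].round(1))
                                                                                                                                                                       ^^^^^^^^^^^^^^^^
AttributeError: 'float' object has no attribute 'round'
```

Call:
jog_arm:
  dr:
    - [0,0,0]
    - [0,0,0]
    - [0,0,0]
    - [0,0,0]
    - [0,0,0]
    - [0,0,0]
    - [0,0,0]
    - [0,0,0]
    - [0,0,0]
    - [0,0,0]
  translation:
    - [1,-0.68,0]
    - [1,-0.68,0]
    - [1,-0.68,0]
    - [1,-0.68,0]
    - [1,-0.68,0]
    - [1,-0.68,0]
    - [1,-0.68,0]
    - [1,-0.68,0]
    - [1,-0.68,0]
    - [1,-0.68,0]
  jaw: [0.6,0.6,0.6,0.6,0.6,0.6,0.6,0.6,0.6,0.6]

```text
clock: 1.4
position: [0.3503, -0.293, 0.2311]
ee_rot: [0.954, 0.298, -0.0, -0.0]
ft_force: [-0.8, -0.7, -0.1]
grip_width: 0.6
grasp_force: 0.0
```

Call:
jog_arm:
  dr:
    - [0,0,0]
    - [0,0,0]
    - [0,0,0]
    - [0,0,0]
    - [0,0,0]
    - [0,0,0]
    - [0,0,0]
    - [0,0,0]
    - [0,0,0]
    - [0,0,0]
  translation:
    - [1,-0.68,0]
    - [1,-0.68,0]
    - [1,-0.68,0]
    - [1,-0.68,0]
    - [1,-0.68,0]
    - [1,-0.68,0]
    - [1,-0.68,0.4]
    - [1,-0.68,0.6]
    - [1,-0.68,0.8]
    - [0.5,-0.4,0.8]
  jaw: [0.6,0.6,0.6,0.6,0.6,0.6,0.6,0.6,0.6,0.6]

```text
clock: 2.4
position: [0.453, -0.0225, 0.1657]
ee_rot: [0.954, 0.3, 0.0, -0.0]
ft_force: [0.1, -0.3, 0.4]
grip_width: 0.603
grasp_force: 0.0
```

```bash
sed -i "s/o\['clock'\].round(1)/round(float(o['clock']),1)/" h.py; python3 -c "
from h import *
go(.4555,-.003,.04)
grab('top','top1');c=grab('scene','scene1')"
```

```text
pos [ 0.453  -0.0225  0.1657] turn units [ 0.   -0.01 -0.03] shift units: now-frame [ 0.52 -0.58  5.03] target-frame [ 0.53 -0.58  5.03] t 2.4 w 0.603 f [ 0.1 -0.3  0.4]
```

View pics/scene1.png

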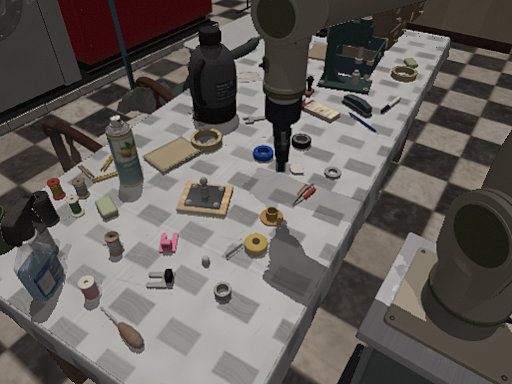

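The scene view shows the gripper clear at (282,160), above the bush at (272,215). Descending over the sleeve.

Call:
jog_arm:
  dr:
    - [0,0,0]
    - [0,0,0]
    - [0,0,0]
    - [0,0,0]
    - [0,0,0]
    - [0,0,0]
    - [0,0,0]
    - [0,0,0]
  translation:
    - [0.53,-0.58,0.5]
    - [0,0,1]
    - [0,0,1]
    - [0,0,1]
    - [0,0,1]
    - [0,0,0.53]
    - [0,0,0]
    - [0,0,0]
  jaw: [0.6,0.6,0.6,0.6,0.6,0.6,0.6,0.6]

```text
clock: 3.3
position: [0.4556, -0.0059, 0.0415]
ee_rot: [0.954, 0.298, 0.0, 0.0]
ft_force: [0.2, 0.4, 0.6]
grip_width: 0.605
grasp_force: 0.0
```

```bash
python3 -c "
from h import *
go(.4555,-.003,.008)
a=grab('top','top2');b=grab('scene','scene2')
cv2.imwrite('pics/v2.png',np.hstack([cv2.resize(a['color'][190:250,225:295,::-1],(400,343),interpolation=2),cv2.resize(b['color'][170:240,235:305,::-1],(343,343),interpolation=2)]))"
```

```text
pos [ 0.4556 -0.0059  0.0415] turn units [ 0.01 -0.01 -0.07] shift units: now-frame [ 0.06 -0.1   1.34] target-frame [ 0.06 -0.1   1.34] t 3.3 w 0.605 f [0.2 0.4 0.6]
```

View pics/v2.png

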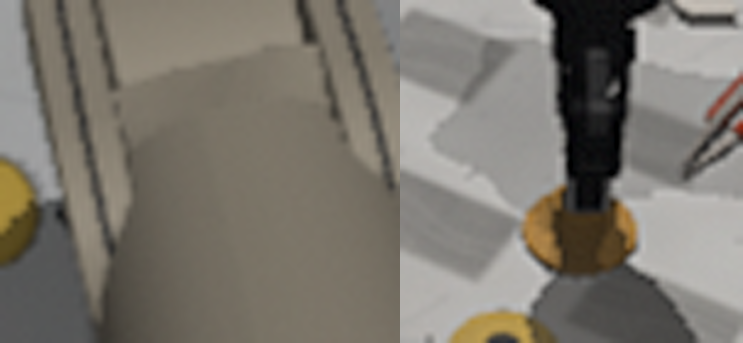

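Only the scene crop is usable, since the arm hides the top view. The finger at (588,190) sits about 2 mm right of the flange centre at (580,225), which agrees with the remaining correction. Descending and gripping.

Call:
jog_arm:
  dr:
    - [0,0,0]
    - [0,0,0]
    - [0,0,0]
    - [0,0,0]
    - [0,0,0]
    - [0,0,0]
    - [0,0,0]
    - [0,0,0]
    - [0,0,0]
  translation:
    - [0.08,-0.1,0.4]
    - [0,0,0.4]
    - [0,0,0.4]
    - [0,0,0.1]
    - [0,0,0]
    - [0,0,0]
    - [0,0,0]
    - [0,0,0]
    - [0,0,0]
  jaw: [0.6,0.6,0.6,0.6,0.6,0.2,0.2,0.2,0.2]
  squeeze: 40

```text
clock: 4.3
position: [0.4557, -0.0024, 0.0085]
ee_rot: [0.954, 0.298, 0.0, 0.0]
ft_force: [-1.8, 0.7, 6.3]
grip_width: 0.327
grasp_force: 39.8
```

Call:
jog_arm:
  dr:
    - [0,0,0]
    - [0,0,0]
    - [0,0,0]
    - [0,0,0]
    - [0,0,0]
    - [0,0,0]
    - [0,0,0]
    - [0,0,0]
    - [0,0,0]
    - [0,0,0]
  translation:
    - [0,0,-0.5]
    - [0,0,-1]
    - [0,0,-1]
    - [0,0,-1]
    - [0,0,-1]
    - [1,0.36,0]
    - [1,0.36,0]
    - [1,0.36,0]
    - [1,0.36,0]
    - [1,0.36,0]
  jaw: [0.2,0.2,0.2,0.2,0.2,0.2,0.2,0.2,0.2,0.2]

```text
clock: 5.3
position: [0.5846, 0.032, 0.1212]
ee_rot: [0.954, 0.298, 0.0, 0.0]
ft_force: [-0.5, 0.2, -1.0]
grip_width: 0.328
grasp_force: 39.7
```

Call:
jog_arm:
  dr:
    - [0,0,0]
    - [0,0,0]
    - [0,0,0]
    - [0,0,0]
    - [0,0,0]
  translation:
    - [1,0.36,0]
    - [0.92,0.36,0]
    - [0,0,0]
    - [0,0,0]
    - [0,0,0]
  jaw: [0.2,0.2,0.2,0.2,0.2]

```text
clock: 5.8
position: [0.6327, 0.0441, 0.1208]
ee_rot: [0.954, 0.298, -0.0, 0.0]
ft_force: [-0.2, -0.3, -1.4]
grip_width: 0.328
grasp_force: 39.7
```

```bash
python3 -c "
from h import *
go(.634,.0447,.118)
a=grab('top','top3');b=grab('scene','scene3')
cv2.imwrite('pics/v3.png',np.hstack([cv2.resize(a['color'][115:195,200:300,::-1],(400,320),interpolation=2),cv2.resize(b['color'][140:220,155:255,::-1],(400,320),interpolation=2)]))"
```

```text
pos [0.6327 0.0441 0.1208] turn units [ 0.    0.01 -0.07] shift units: now-frame [0.06 0.01 0.11] target-frame [0.06 0.01 0.11] t 5.8 w 0.328 f [-0.2 -0.3 -1.4]
```

View pics/v3.png

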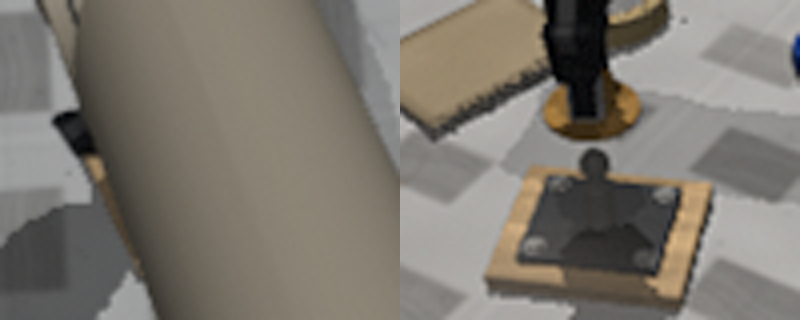

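The bush is held at scene crop (593,110), with the axle tip at (595,160) directly below. Measuring the relative offset in the same camera.

```bash
python3 -c "
from h import *
b=load('scene3')
p,ce,st=blob(b,(189,157,218,177),lambda H,S,V:(S>90)&(H>5)&(H<28)); 
m=p
print(p.min(0),p.max(0))
u=(p[:,0].min()+p[:,0].max())/2
for z in(.1125,.116):
  P=np.array([onz(b,*q,z) for q in p]); C,r=cv2.minEnclosingCircle(np.float32(P[:,:2]*1000));print(z,C,r*2)
s=b['color'][176:192,195:215].mean(2).astype(int);print(s)
T=np.array([.6343,.0450]);
for z in(.0795,.0665,.055):print(z,proj(b,[*T,z]))
"
```

```text
[191 157] [214 174]
0.1125 (638.4404296875, 38.14028549194336) 69.52515411376953
0.116 (635.3840942382812, 41.33098220825195) 69.12725830078125
[[146 147 150 153 156 160 153 141 137 143 154 156 151 148 144 142 146 146
  146 144]
 [145 144 146 147 150 146 113  67  55  81 116 141 150 146 145 145 145 146
  144 144]
 [145 144 144 147 147 117  60  40  42  40  41  99 143 148 144 144 144 144
  145 146]
 [144 144 147 149 132  79  39  51  51  49  42  55 120 150 145 144 143 143
  145 149]
 [146 145 146 152 120  51  44  54  57  53  47  34 110 153 146 143 144 146
  148 149]
 [143 143 144 150 122  60  46  52  55  53  49  35 102 146 146 144 147 149
  149 147]
 [132 133 139 143 121  68  44  52  54  52  47  50 101 138 143 146 151 151
  149 146]
 [123 118 111 117 115  87  59  50  50  50  47  75 123 142 137 142 147 147
  144 141]
 [105  89  61  65  89  93  68  47  50  49  45  69 104 117 124 126 125 129
  136 134]
 [ 87  75  72  47  48  47  47  49  51  50  46  44  49  65  84  93  88  99
  111 111]
 [ 79  72  70  52  52  52  53  53  55  52  53  51  48  48  45  46  43  43
   45  50]
 [ 85  64  50  54  53  54  53  56  57  55  53  52  51  48  53  50  52  51
   50  49]
 [ 52  54  54  55  56  53  53  55  57  58  55  49  48  51  54  54  53  52
   53  52]
 [ 55  54  56  54  55  55  51  51  54  53  52  50  49  49  55  55  54  54
   54  54]
 [ 55  56  55  55  56  54  51  53  54  55  54  50  49  51  54  53  53  53
   54  54]
 [ 56  57  57  57  57  54  55  52  56  53  53  52  48  50  54  55  55  53
   53  52]]
0.0795 [203.78538648 177.537455  ]
0.0665 [204.19282228 181.39181235]
0.055 [204.54738691 184.74566475]
```

Call:
jog_arm:
  dr:
    - [0,0,0]
    - [0,0,0]
    - [0,0,0]
    - [0,0,0]
    - [0,0,0]
    - [0,0,0]
    - [0,0,0]
    - [0,0,0]
  translation:
    - [0.08,0,0.4]
    - [0,0,0.4]
    - [0,0,0.4]
    - [0,0,0.2]
    - [0,0,0.2]
    - [0,0,0.2]
    - [0,0,0.2]
    - [0,0,0]
  jaw: [0.2,0.2,0.2,0.2,0.2,0.2,0.2,0.2]

```text
clock: 6.7
position: [0.6347, 0.0455, 0.0698]
ee_rot: [0.954, 0.298, -0.0, -0.0]
ft_force: [-0.7, -0.5, -1.1]
grip_width: 0.329
grasp_force: 39.7
```

No contact force with the flange underside already past the head's full diameter. Continuing down.

Call:
jog_arm:
  dr:
    - [0,0,0]
    - [0,0,0]
    - [0,0,0]
    - [0,0,0]
    - [0,0,0]
    - [0,0,0]
    - [0,0,0]
    - [0,0,0]
    - [0,0,0]
  translation:
    - [0,0,0.3]
    - [0,0,0.3]
    - [0,0,0.3]
    - [0,0,0.2]
    - [0,0,0.2]
    - [0,0,0.1]
    - [0,0,0.1]
    - [0,0,0.1]
    - [0,0,0]
  jaw: [0.2,0.2,0.2,0.2,0.2,0.2,0.2,0.2,0.2]

```text
clock: 7.6
position: [0.6349, 0.0455, 0.0303]
ee_rot: [0.954, 0.298, -0.0, 0.0]
ft_force: [-0.6, -0.5, -1.0]
grip_width: 0.328
grasp_force: 39.7
```

Call:
jog_arm:
  dr:
    - [0,0,0]
    - [0,0,0]
    - [0,0,0]
    - [0,0,0]
    - [0,0,0]
    - [0,0,0]
    - [0,0,0]
  translation:
    - [0,0,0.04]
    - [0,0,0.04]
    - [0,0,0.02]
    - [0,0,0]
    - [0,0,0]
    - [0,0,0]
    - [0,0,0]
  jaw: [0.2,0.2,0.2,0.2,0.6,0.6,0.6]

```text
clock: 8.3
position: [0.635, 0.0456, 0.028]
ee_rot: [0.954, 0.298, 0.0, 0.0]
ft_force: [-0.1, 0.2, -0.5]
grip_width: 0.599
grasp_force: 0.0
```

Call:
jog_arm:
  dr:
    - [0,0,0]
    - [0,0,0]
    - [0,0,0]
    - [0,0,0]
    - [0,0,0]
    - [0,0,0]
    - [0,0,0]
    - [0,0,0]
    - [0,0,0]
    - [0,0,0]
  translation:
    - [0,0,-0.6]
    - [0,0,-1]
    - [0,0,-1]
    - [0,0,-1]
    - [0,0,-0.6]
    - [-0.94,0.85,0]
    - [-0.94,0.85,0]
    - [-0.94,0.85,0]
    - [-0.94,0.85,0]
    - [-0.94,0.85,0]
  jaw: [0.6,0.6,0.6,0.6,0.6,1,1,1,1,1]

```text
clock: 9.3
position: [0.5985, -0.1099, 0.1335]
ee_rot: [0.954, 0.299, 0.0, 0.0]
ft_force: [0.6, -0.6, 0.1]
grip_width: 0.999
grasp_force: 0.0
```

Call:
jog_arm:
  dr:
    - [0,0,0]
    - [0,0,0]
    - [0,0,0]
    - [0,0,0]
    - [0,0,0]
    - [0,0,0]
    - [0,0,0]
    - [0,0,0]
    - [0,0,0]
  translation:
    - [-0.94,0.85,0]
    - [-0.94,0.85,0]
    - [-0.94,0.85,0]
    - [-0.94,0.85,0]
    - [-0.94,0.85,0]
    - [-0.94,0.85,0]
    - [-0.94,0.85,0]
    - [0,0,0]
    - [0,0,0]
  jaw: [1,1,1,1,1,1,1,1,1]

```text
clock: 10.2
position: [0.5482, -0.3251, 0.1332]
ee_rot: [0.955, 0.298, 0.0, -0.0]
ft_force: [1.4, 0.9, -0.8]
grip_width: 1.001
grasp_force: 0.0
```

```bash
python3 -c "
from h import *
go(.550,-.326,.05)
a=grab('top','top4');b=grab('scene','scene4')
cv2.imwrite('pics/v4.png',np.hstack([cv2.resize(a['color'][125:185,205:280,::-1],(400,320),interpolation=2),cv2.resize(b['color'][100:180,255:355,::-1],(400,320),interpolation=2)]))
p,ce,st=blob(a,(228,140,258,175),lambda H,S,V:(S>110)&(H>8)&(H<26)); P=np.array([onz(a,*q,.0235) for q in p]);print(cv2.minEnclosingCircle(np.float32(P[:,:2]*1000)))
"
```

```text
pos [ 0.5482 -0.3251  0.1332] turn units [-0.   -0.   -0.09] shift units: now-frame [0.04 0.07 3.33] target-frame [0.04 0.07 3.33] t 10.2 w 1.001 f [ 1.4  0.9 -0.8]
((633.9157104492188, 45.41755676269531), 30.507265090942383)
```

View pics/v4.png

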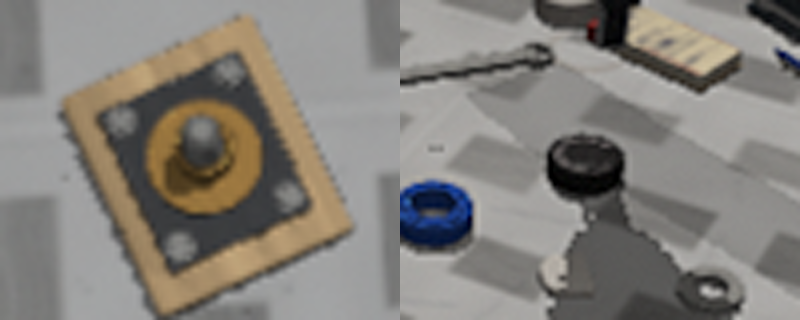

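The bush is home, centred on the axle at crop (203,155) with a 60 mm flange at the right height. The wheel stands at crop (585,165). Checking the wheel position against the scene camera before descending.

```bash
python3 -c "
from h import *
b=load('scene4');t=load('top0')
s=b['color'][138:146,285:317].mean(2).astype(int);print(s)
for z in(0,.011,.022):print(proj(b,[.55,-.326,z]),proj(b,[.634,.0454,z+.022]))
X=np.array([.55,-.326,0]);
g=t['color'][168:204,360:396].mean(2).astype(int)
for r in (14,16,17,18,19): print(168+r,g[r])
for z in(.0,.022):
  q=np.array([proj(t,X+[.031*np.cos(a),.031*np.sin(a),z]) for a in np.linspace(0,6.28,60)]);print(q.min(0),q.max(0))
"
```

```text
[[128 132 136 129 120 127  99  13  67  93  66  39  33  38  36  37  36  39
   38  36  35  32  27  33  22  47 117 147 141 142 140 141]
 [131 130 131 133 127 126  94   0  57  79  74  61  34  33  37  34  33  38
   37  35  33  33  37  35  28  43 118 149 143 141 141 141]
 [135 132 132 133 133 142 106   0  18  60  90  87  60  45  49  45  45  45
   44  35  35  47  40  34  24  20 111 149 143 141 141 141]
 [134 135 135 135 136 135  96   0   6  27  58  79  71  71  82  76  65  50
   46  41  48  58  50  27  14  17 112 150 143 142 141 141]
 [131 132 133 132 137 130  86   0  10   6  13  23  42  66  82  80  62  37
   38  50  53  50  36  13   0  29 115 150 143 142 142 141]
 [132 131 132 130 138 148 110   0   3   9   7   9  14  21  26  32  32  29
   41  37  22  15   6   4   0  63 128 149 143 143 141 142]
 [135 133 133 134 146 165 129  18   0   6  11   6   7   7   3  10   7   6
    2   8   6   5   8   2   0  68 130 149 143 141 141 141]
 [137 137 137 144 155 168 153  87   0   0   4   5   5   9  12   6  10   7
    4   6   7   8  10   2   8  34 106 142 142 141 141 141]]
[301.90774748 144.20648823] [205.52
[... 299 characters left out ...]
9 145  83  80  19   8  20  38  86  90 111 151 151 151 152 151
 151  88  82  82  63  35  31  52  93  93  54  73 142 150 150 151 151 151]
185 [149 149 149 145  82  80   5   6  22  37  56  68 112 152 151 150 150 152
 151 111  84  83  74  36  31  41  75  74  58  54 141 151 151 150 151 151]
186 [148 148 149 145  82  79   2  12  21  35  86  83 120 151 151 151 151 151
 152 152 112  86  82  41  30  41  71  72  52  52 142 151 151 151 150 150]
187 [147 148 149 144  82  79   6   9  14  31  94  99 116 151 151 151 152 151
 151 151 151  90  83  45  30  55  93  95  47  48 142 151 151 151 151 149]
[364.59267327 176.29355196] [387.06083741 198.25841967]
[366.88504785 174.77232596] [389.84930886 197.20340277]
```

Call:
jog_arm:
  dr:
    - [0,0,0]
    - [0,0,0]
    - [0,0,0]
    - [0,0,0]
    - [0,0,0]
    - [0,0,0]
    - [0,0,0]
    - [0,0,0]
  translation:
    - [0.04,0.07,0.5]
    - [0,0,1]
    - [0,0,1]
    - [0,0,1]
    - [0,0,0.6]
    - [0,0,0.5]
    - [0,0,0.3]
    - [0,0,0]
  jaw: [1,1,1,1,1,1,1,1]

```text
clock: 11.1
position: [0.5502, -0.3252, 0.0099]
ee_rot: [0.954, 0.299, -0.0, -0.0]
ft_force: [0.5, 0.1, -0.5]
grip_width: 1.002
grasp_force: 0.0
```

Call:
jog_arm:
  dr:
    - [0,0,0]
    - [0,0,0]
    - [0,0,0]
    - [0,0,0]
    - [0,0,0]
    - [0,0,0]
  translation:
    - [0,0,0.12]
    - [0,0,0]
    - [0,0,0]
    - [0,0,0]
    - [0,0,0]
    - [0,0,0]
  jaw: [1,1,0.5,0.5,0.5,0.5]

```text
clock: 11.7
position: [0.5508, -0.3259, 0.0089]
ee_rot: [0.954, 0.298, 0.0, 0.001]
ft_force: [-2.9, 1.6, 7.7]
grip_width: 0.702
grasp_force: 41.6
```

Call:
jog_arm:
  dr:
    - [0,0,0]
    - [0,0,0]
    - [0,0,0]
    - [0,0,0]
    - [0,0,0]
    - [0,0,0]
    - [0,0,0]
    - [0,0,0]
    - [0,0,0]
    - [0,0,0]
  translation:
    - [0,0,-0.5]
    - [0,0,-1]
    - [0,0,-1]
    - [0,0,-1]
    - [0,0,-1]
    - [0.94,-0.85,0]
    - [0.94,-0.85,0]
    - [0.94,-0.85,0]
    - [0.94,-0.85,0]
    - [0.94,-0.85,0]
  jaw: [0.5,0.5,0.5,0.5,0.5,0.5,0.5,0.5,0.5,0.5]

```text
clock: 12.7
position: [0.5866, -0.17, 0.1209]
ee_rot: [0.954, 0.299, 0.0, 0.0]
ft_force: [0.1, -0.3, -1.4]
grip_width: 0.7
grasp_force: 43.5
```

Call:
jog_arm:
  dr:
    - [0,0,0]
    - [0,0,0]
    - [0,0,0]
    - [0,0,0]
    - [0,0,0]
    - [0,0,0]
    - [0,0,0]
    - [0,0,0]
    - [0,0,0]
    - [0,0,0]
  translation:
    - [0.94,-0.85,0]
    - [0.94,-0.85,0]
    - [0.94,-0.85,0]
    - [0.94,-0.85,0]
    - [0.94,-0.85,0]
    - [0.94,-0.85,0]
    - [0.94,-0.85,0]
    - [0,0,0]
    - [0,0,0]
    - [0,0,0]
  jaw: [0.5,0.5,0.5,0.5,0.5,0.5,0.5,0.5,0.5,0.5]

```text
clock: 13.7
position: [0.6369, 0.0432, 0.1203]
ee_rot: [0.955, 0.298, -0.0, 0.0]
ft_force: [-0.5, -0.3, -1.1]
grip_width: 0.697
grasp_force: 43.5
```

```bash
python3 -c "
from h import *
go(.635,.0456,.118)
b=grab('scene','scene5')
cv2.imwrite('pics/v5.png',cv2.resize(b['color'][140:220,155:255,::-1],(400,320),interpolation=2))
g=b['color'][140:190,180:226].mean(2).astype(int)
for r in range(14,50,2): print(140+r,g[r])
o=manip.get_obs()['position'];print([proj(b,[*o[:2],z]).round(1) for z in(.11,.135)])
"
```

```text
pos [0.6369 0.0432 0.1203] turn units [ 0.01  0.01 -0.09] shift units: now-frame [-0.01 -0.12  0.09] target-frame [-0.01 -0.12  0.09] t 13.7 w 0.697 f [-0.5 -0.3 -1.1]
154 [137 136 137 138 138 138 139 139 137 110  49   4  12  13  12  11  12  13
  10  16  11   6  14  24  30  18  40  70  96 157 188 180 175 173 172 171
 169 169 169 169 170 170 168 169 170 170]
156 [136 135 138 138 139 138 128 120 125 110  61   2   9  13   8  14  11  12
  13  12  13  11  10  29  42  38  26  23  23  50 118 166 174 170 169 168
 168 169 168 168 168 169 169 168 170 169]
158 [136 135 127 124 113  75  69  74  55  63  45  16  10  12  12   7  11  11
  12  11  12   8  10  24  38  40  39  37  34  70  64  42 118 165 173 169
 167 168 168 168 169 169 169 170 170 169]
160 [120 102  97 106  94  53  50  51  42  28  38  38   4   9  16  18  16  14
  14  17  14  12  14  29  40  39  39  35  40  72  88  56  11 124 175 170
 170 171 170 171 171 171 171 171 172 171]
162 [ 71  64  61  56  61  59  93 120  75   5  72  82  37  29  23  10  12  13
  13  10  10  13  47  56  46  43  41  47  55  58  51  31   0 116 168 153
 149 163 162 1
[... 1870 characters left out ...]
101 138 142 145 150 151 149 146 146
 145 148 148 148 148 147 147 147 148 147]
184 [168 169 170 172 165 144 146 160 153 136 128  99  71  85  99 106  88  61
  65  88  92  66  49  50  49  47  61  99 119 123 126 126 130 136 133 134
 136 136 137 135 140 145 142 145 143 145]
186 [169 169 170 171 171 163 155 156 158 164 135  71  82  94  88  78  72  70
  44  65  72  53  52  53  52  51  50  46  39  40  46  45  43  40  57  72
  71  77  88 103 113 129 148 138 128 146]
188 [171 171 171 172 157 138 140 143 146 132  87  56  56  52  51  50  56  71
  66  41  46  53  54  57  58  54  51  46  41  55  87  98  85  68  58  59
  60  56  94 126 126 125 122 103  57  97]
[array([202.5, 167.4]), array([201.7, 159.5])]
```

View pics/v5.png

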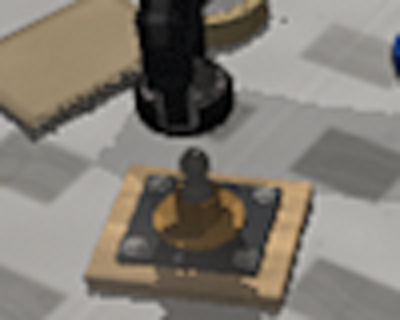

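The wheel is held at crop (184,110), with the axle and bush below at (197,165). The wheel is about 2 mm too far along +x_tool, so I'm correcting by (-0.06, -0.12) and lowering.

Call:
jog_arm:
  dr:
    - [0,0,0]
    - [0,0,0]
    - [0,0,0]
    - [0,0,0]
    - [0,0,0]
    - [0,0,0]
    - [0,0,0]
    - [0,0,0]
    - [0,0,0]
  translation:
    - [-0.06,-0.12,0]
    - [0,0,0.5]
    - [0,0,0.5]
    - [0,0,0.5]
    - [0,0,0.5]
    - [0,0,0.4]
    - [0,0,0.2]
    - [0,0,0.2]
    - [0,0,0]
  jaw: [0.5,0.5,0.5,0.5,0.5,0.5,0.5,0.5,0.5]

```text
clock: 14.65
position: [0.6337, 0.0463, 0.0496]
ee_rot: [0.954, 0.299, -0.0, -0.0]
ft_force: [0.7, -0.8, -0.8]
grip_width: 0.697
grasp_force: 43.5
```

Call:
jog_arm:
  dr:
    - [0,0,0]
    - [0,0,0]
    - [0,0,0]
    - [0,0,0]
    - [0,0,0]
    - [0,0,0]
    - [0,0,0]
    - [0,0,0]
  translation:
    - [0,0,0.2]
    - [0,0,0.2]
    - [0,0,0.15]
    - [0,0,0.05]
    - [0,0,0.05]
    - [0,0,0.03]
    - [0,0,0]
    - [0,0,0]
  jaw: [0.5,0.5,0.5,0.5,0.5,0.5,0.5,0.5]

```text
clock: 15.45
position: [0.634, 0.0463, 0.0332]
ee_rot: [0.954, 0.299, 0.0, 0.0]
ft_force: [-0.1, 0.0, -1.6]
grip_width: 0.702
grasp_force: 43.5
```

Call:
jog_arm:
  dr:
    - [0,0,0]
    - [0,0,0]
    - [0,0,0]
    - [0,0,0]
    - [0,0,0]
    - [0,0,0]
  translation:
    - [0,0,0.03]
    - [0,0,0.02]
    - [0,0,0]
    - [0,0,0]
    - [0,0,0]
    - [0,0,0]
  jaw: [0.5,0.5,0.5,1,1,1]

```text
clock: 16.05
position: [0.6339, 0.0463, 0.0317]
ee_rot: [0.954, 0.298, 0.0, 0.0]
ft_force: [0.6, 0.1, 1.9]
grip_width: 0.999
grasp_force: 0.0
```

Call:
jog_arm:
  dr:
    - [0,0,0]
    - [0,0,0]
    - [0,0,0]
    - [0,0,0]
    - [0,0,0]
    - [0,0,0]
    - [0,0,0]
    - [0,0,0]
    - [0,0,0]
    - [0,0,0]
  translation:
    - [0,0,-0.5]
    - [0,0,-1]
    - [0,0,-1]
    - [0,0,-1]
    - [0,0,-0.8]
    - [-0.95,0.296,0]
    - [-0.95,0.296,0]
    - [-0.95,0.296,0]
    - [-0.95,0.296,0]
    - [-0.95,0.296,0]
  jaw: [1,1,1,1,1,1,1,1,0.75,0.75]

```text
clock: 17.05
position: [0.5569, -0.0524, 0.1402]
ee_rot: [0.954, 0.299, 0.0, 0.0]
ft_force: [-0.2, 0.1, -0.4]
grip_width: 0.752
grasp_force: 0.0
```

Call:
jog_arm:
  dr:
    - [0,0,0]
    - [0,0,0]
    - [0,0,0]
    - [0,0,0]
    - [0,0,0]
    - [0,0,0]
    - [0,0,0]
    - [0,0,0]
    - [0,0,0]
    - [0,0,0]
  translation:
    - [-0.95,0.296,0]
    - [-0.95,0.296,0]
    - [-0.95,0.296,0]
    - [-0.95,0.296,0]
    - [-0.95,0.296,0]
    - [-0.95,0.296,0]
    - [-0.95,0.296,0]
    - [-0.95,0.296,0]
    - [-0.95,0.296,0]
    - [-0.95,0.296,0]
  jaw: [0.75,0.75,0.75,0.75,0.75,0.75,0.75,0.75,0.75,0.75]

```text
clock: 18.05
position: [0.404, -0.2485, 0.1403]
ee_rot: [0.954, 0.299, 0.0, 0.001]
ft_force: [-0.6, 1.0, -0.1]
grip_width: 0.753
grasp_force: 0.0
```

```bash
python3 -c "
from h import *
a=grab('top','top6');b=grab('scene','scene6')
go(.4055,-.2495,.03)
cv2.imwrite('pics/v6.png',np.hstack([cv2.resize(a['color'][125:185,205:280,::-1],(400,320),interpolation=2),cv2.resize(b['color'][130:210,285:385,::-1],(400,320),interpolation=2)]))
p,ce,st=blob(a,(225,135,262,175),lambda H,S,V:V<45); P=np.array([onz(a,*q,.046) for q in p]);print(cv2.minEnclosingCircle(np.float32(P[:,:2]*1000)))
"
```

```text
pos [ 0.4025 -0.2506  0.1401] turn units [ 0.02  0.01 -0.13] shift units: now-frame [0.13 0.03 4.4 ] target-frame [0.12 0.03 4.4 ] t 18.1 w 0.748 f [-0.   0.2  0.7]
((627.2993774414062, 47.90203857421875), 36.41154479980469)
```

View pics/v6.png

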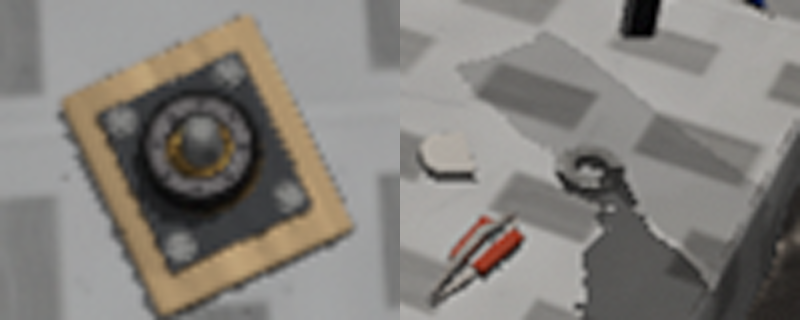

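The wheel is seated over the sleeve at crop (200,150), with the brass sleeve ring visible in its bore. The washer is at crop (590,170), below the gripper. Descending.

Call:
jog_arm:
  dr:
    - [0,0,0]
    - [0,0,0]
    - [0,0,0]
    - [0,0,0]
    - [0,0,0]
    - [0,0,0]
    - [0,0,0]
    - [0,0,0]
  translation:
    - [0.12,0.03,0.5]
    - [0,0,1]
    - [0,0,1]
    - [0,0,1]
    - [0,0,1]
    - [0,0,0.5]
    - [0,0,0.2]
    - [0,0,0]
  jaw: [0.75,0.75,0.75,0.75,0.75,0.75,0.75,0.75]

```text
clock: 18.95
position: [0.4076, -0.2462, 0.0092]
ee_rot: [0.954, 0.299, 0.0, -0.0]
ft_force: [-0.3, -0.6, 0.6]
grip_width: 0.75
grasp_force: 0.0
```

Call:
jog_arm:
  dr:
    - [0,0,0]
    - [0,0,0]
    - [0,0,0]
  translation:
    - [0,0,0.12]
    - [0,0,0.08]
    - [0,0,0]
  jaw: [0.75,0.75,0.75]

```text
clock: 19.25
position: [0.4075, -0.247, 0.0047]
ee_rot: [0.954, 0.298, 0.0, 0.0]
ft_force: [-0.1, 0.8, -0.3]
grip_width: 0.75
grasp_force: 0.0
```

Call:
jog_arm:
  dr:
    - [0,0,0]
    - [0,0,0]
    - [0,0,0]
    - [0,0,0]
    - [0,0,0]
    - [0,0,0]
    - [0,0,0]
  translation:
    - [-0.12,0.03,0.05]
    - [0,0,0]
    - [0,0,0]
    - [0,0,0]
    - [0,0,0]
    - [0,0,0]
    - [0,0,0]
  jaw: [0.75,0.75,0.4,0.4,0.4,0.4,0.4]

```text
clock: 19.95
position: [0.4053, -0.2494, 0.0037]
ee_rot: [0.954, 0.298, -0.0, 0.0]
ft_force: [-3.3, 1.1, 10.2]
grip_width: 0.527
grasp_force: 39.4
```

Call:
jog_arm:
  dr:
    - [0,0,0]
    - [0,0,0]
    - [0,0,0]
    - [0,0,0]
    - [0,0,0]
    - [0,0,0]
    - [0,0,0]
    - [0,0,0]
    - [0,0,0]
    - [0,0,0]
  translation:
    - [0,0,-0.5]
    - [0,0,-1]
    - [0,0,-1]
    - [0,0,-1]
    - [0,0,-0.9]
    - [0.95,-0.293,0]
    - [0.95,-0.293,0]
    - [0.95,-0.293,0]
    - [0.95,-0.293,0]
    - [0.95,-0.293,0]
  jaw: [0.4,0.4,0.4,0.4,0.4,0.4,0.4,0.4,0.4,0.4]

```text
clock: 20.95
position: [0.4825, -0.1504, 0.1138]
ee_rot: [0.954, 0.299, 0.0, 0.0]
ft_force: [0.1, -0.9, -1.2]
grip_width: 0.526
grasp_force: 41.1
```

Call:
jog_arm:
  dr:
    - [0,0,0]
    - [0,0,0]
    - [0,0,0]
    - [0,0,0]
    - [0,0,0]
    - [0,0,0]
    - [0,0,0]
    - [0,0,0]
    - [0,0,0]
    - [0,0,0]
  translation:
    - [0.95,-0.293,0]
    - [0.95,-0.293,0]
    - [0.95,-0.293,0]
    - [0.95,-0.293,0]
    - [0.95,-0.293,0]
    - [0.95,-0.293,0]
    - [0.95,-0.293,0]
    - [0.95,-0.293,0]
    - [0.95,-0.293,0]
    - [0.95,-0.293,0]
  jaw: [0.4,0.4,0.4,0.4,0.4,0.4,0.4,0.4,0.4,0.4]

```text
clock: 21.95
position: [0.6359, 0.0449, 0.1137]
ee_rot: [0.954, 0.298, 0.0, -0.0]
ft_force: [0.4, -0.0, -0.6]
grip_width: 0.525
grasp_force: 41.1
```

Call:
jog_arm:
  dr:
    - [0,0,0]
    - [0,0,0]
    - [0,0,0]
  translation:
    - [0,0,0]
    - [0,0,0]
    - [0,0,0]
  jaw: [0.4,0.4,0.4]

```text
clock: 22.25
position: [0.6351, 0.0431, 0.1133]
ee_rot: [0.955, 0.298, -0.0, 0.0]
ft_force: [0.9, 0.3, -1.3]
grip_width: 0.527
grasp_force: 41.1
```

```bash
python3 -c "
from h import *
b=grab('scene','scene7')
go(.6345,.0455,.10)
cv2.imwrite('pics/v7.png',cv2.resize(b['color'][140:220,155:255,::-1],(600,480),interpolation=2))
g=b['color'][160:184,184:220].mean(2).astype(int)
for r in range(0,24,1): print(160+r,g[r])
o=manip.get_obs()['position'];print([proj(b,[*o[:2],z]).round(1) for z in(.105,.115)])
"
```

```text
pos [0.6351 0.0428 0.1133] turn units [ 0.01  0.01 -0.08] shift units: now-frame [ 0.04 -0.1   0.53] target-frame [ 0.04 -0.1   0.53] t 22.3 w 0.527 f [ 0.2 -0.1 -0.9]
160 [ 94  53  49  47  42  54 101 111  58   3  11  14  15  12  14  11  12  10
   7   9  21  40  39  86 131 153 163 166 164 163 163 167 169 169 170 170]
161 [ 48  50  38  46  90 122 150 156  98   0   7  12  15  13  18  17  15   9
  13  10  28  45  48  39  62 113 143 157 168 167 168 171 172 172 172 171]
162 [ 60  58  88 125 154 178 159 146 113   0   7  12  15  18  19  16  17  14
   9  14  27  43  50  44  74  92 102 142 163 160 161 161 160 161 161 167]
163 [102 131 156 181 175 167 154 149 117  22   0   5  10  12  12  12  12  13
   8  20  44  49  48  47  41  34  96 132 130 138 140 139 141 141 140 152]
164 [156 181 175 173 166 148 143 146 124  71  53  46  19  11   9  11  10  10
   8  38  51  49  48  44  49  49 106 124 114 133 136 140 143 145 146 144]
165 [176 172 171 170 163 147 140 136 120 104 106  89  44  21   7   8  12   8
  13  43  57  74  80  55  64  67 116 126 104 118 122 129 135 140 142 145]
166 [172 172 171 172 175 1
[... 2038 characters left out ...]
 151 146 144 143 143 145 148 148 146 143 143 145]
180 [140 141 143 140 139 141 140 142 146 146 144 145 146 148 152 122  53  47
  52  57  52  48  35 101 150 151 146 145 147 148 148 146 144 143 143 146]
181 [141 144 142 134 129 134 132 137 143 142 144 143 144 149 145 106  51  48
  52  54  52  50  41  73 115 128 133 145 153 150 147 145 144 145 146 147]
182 [143 144 138 127 126 125 129 133 133 133 135 135 128 122 107  68  47  47
  51  53  54  50  52  66  64  57  76 114 146 153 147 145 146 147 148 148]
183 [140 139 131 132 135 128 131 121 109 114 115 111  82  46  74  86  66  48
  50  52  51  47  56  81  77  61  60  54 101 143 146 144 145 146 146 145]
[array([203.3, 169.2]), array([203. , 166.1])]
```

View pics/v7.png

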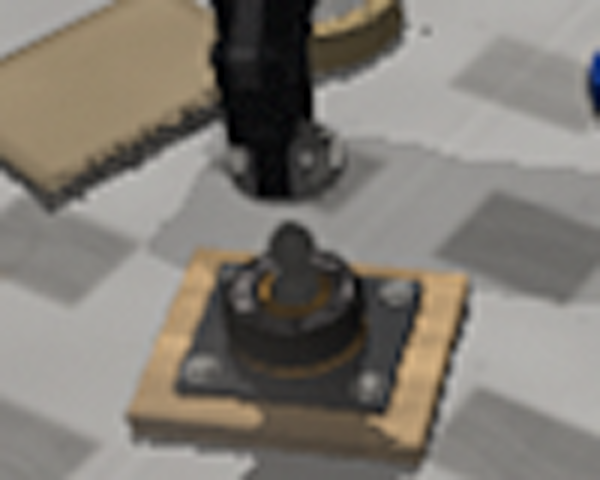

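The washer is held level at crop (287,160), with the head at (292,245). In that camera it needs about +1.5 mm along x_tool and -2.5 mm along y_tool.

Call:
jog_arm:
  dr:
    - [0,0,0]
    - [0,0,0]
    - [0,0,0]
    - [0,0,0]
    - [0,0,0]
    - [0,0,0]
    - [0,0,0]
    - [0,0,0]
    - [0,0,0]
  translation:
    - [0.06,-0.1,0.3]
    - [0,0,0.3]
    - [0,0,0.3]
    - [0,0,0.2]
    - [0,0,0.2]
    - [0,0,0.2]
    - [0,0,0.2]
    - [0,0,0]
    - [0,0,0]
  jaw: [0.4,0.4,0.4,0.4,0.4,0.4,0.4,0.4,0.4]

```text
clock: 23.2
position: [0.6352, 0.0471, 0.0706]
ee_rot: [0.954, 0.299, -0.0, 0.0]
ft_force: [1.1, 0.6, -1.3]
grip_width: 0.524
grasp_force: 41.1
```

Call:
jog_arm:
  dr:
    - [0,0,0]
    - [0,0,0]
    - [0,0,0]
    - [0,0,0]
    - [0,0,0]
    - [0,0,0]
    - [0,0,0]
  translation:
    - [-0.02,0.03,0.1]
    - [0,0,0.2]
    - [0,0,0.2]
    - [0,0,0.1]
    - [0,0,0.08]
    - [0,0,0.04]
    - [0,0,0]
  jaw: [0.4,0.4,0.4,0.4,0.4,0.4,0.4]

```text
clock: 23.9
position: [0.6352, 0.0462, 0.0525]
ee_rot: [0.954, 0.299, -0.0, 0.0]
ft_force: [-0.6, -0.2, -0.2]
grip_width: 0.523
grasp_force: 41.1
```

Call:
jog_arm:
  dr:
    - [0,0,0]
    - [0,0,0]
    - [0,0,0]
    - [0,0,0]
  translation:
    - [0,0,0.04]
    - [0,0,0.04]
    - [0,0,0.02]
    - [0,0,0]
  jaw: [0.4,0.4,0.4,0.4]

```text
clock: 24.3
position: [0.6352, 0.0461, 0.05]
ee_rot: [0.954, 0.298, -0.0, 0.0]
ft_force: [0.0, -0.2, -1.1]
grip_width: 0.521
grasp_force: 41.1
```

Call:
jog_arm:
  dr:
    - [0,0,0]
    - [0,0,0]
    - [0,0,0]
    - [0,0,0]
    - [0,0,0]
    - [0,0,0]
  translation:
    - [0,0,0.03]
    - [0,0,0]
    - [0,0,0]
    - [0,0,0]
    - [0,0,0]
    - [0,0,0]
  jaw: [0.4,0.4,0.75,0.75,0.75,0.75]

```text
clock: 24.9
position: [0.6352, 0.0462, 0.0492]
ee_rot: [0.954, 0.299, 0.0, 0.0]
ft_force: [-0.1, 0.3, -0.1]
grip_width: 0.751
grasp_force: 0.0
```

Call:
jog_arm:
  dr:
    - [0,0,0]
    - [0,0,0]
    - [0,0,0]
    - [0,0,0]
    - [0,0,0]
    - [0,0,0]
    - [0,0,0]
    - [0,0,0]
    - [0,0,0]
    - [0,0,0]
  translation:
    - [0,0,-0.4]
    - [0,0,-1]
    - [0,0,-1]
    - [0,0,-0.8]
    - [0.195,-0.924,0]
    - [0.195,-0.924,0]
    - [0.195,-0.924,0]
    - [0.195,-0.924,0]
    - [0.195,-0.924,0]
    - [0.195,-0.924,0]
  jaw: [0.75,0.75,0.75,0.75,0.75,0.75,0.6,0.6,0.6,0.6]

```text
clock: 25.9
position: [0.58, 0.1777, 0.1302]
ee_rot: [0.954, 0.299, 0.0, 0.0]
ft_force: [-0.8, -0.3, 0.0]
grip_width: 0.599
grasp_force: 0.0
```

Call:
jog_arm:
  dr:
    - [0,0,0]
    - [0,0,0]
    - [0,0,0]
    - [0,0,0]
    - [0,0,0]
    - [0,0,0]
    - [0,0,0]
    - [0,0,0]
  translation:
    - [0.195,-0.924,0]
    - [0.195,-0.924,0]
    - [0.195,-0.924,0]
    - [0.195,-0.924,0]
    - [0.195,-0.924,0]
    - [0,0,0]
    - [0,0,0]
    - [0,0,0]
  jaw: [0.6,0.6,0.6,0.6,0.6,0.6,0.6,0.6]

```text
clock: 26.7
position: [0.5352, 0.2845, 0.1295]
ee_rot: [0.955, 0.298, 0.0, 0.0]
ft_force: [-0.0, -0.9, 0.1]
grip_width: 0.598
grasp_force: 0.0
```

```bash
python3 -c "
from h import *
a=grab('top','top8');b=grab('scene','scene8')
go(.533,.285,.05)
cv2.imwrite('pics/v8.png',np.vstack([np.hstack([cv2.resize(a['color'][130:180,212:275,::-1],(378,300),interpolation=2),cv2.resize(b['color'][160:220,170:246,::-1],(380,300),interpolation=2)]),np.hstack([cv2.resize(a['color'][158:208,120:183,::-1],(378,300),interpolation=2),cv2.resize(b['color'][240:300,120:196,::-1],(380,300),interpolation=2)])]))
"
```

```text
pos [0.5352 0.2843 0.1294] turn units [ 0.01  0.   -0.09] shift units: now-frame [-0.06 -0.07  3.18] target-frame [-0.06 -0.07  3.18] t 26.8 w 0.598 f [-0.   0.7 -0.3]
```

View pics/v8.png

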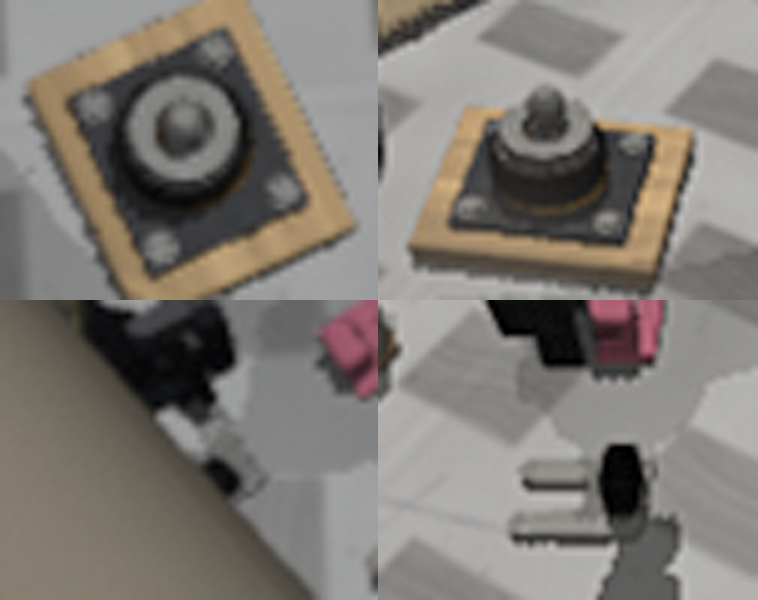

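The washer lies flat on the wheel at crop (183,125), with the neck and head standing clear above it. The keeper is at scene crop (600,490), with its grip at (621,480). Checking its yaw and position against the scene view.

```bash
python3 -c "
from h import *
b=load('scene8');a=load('top0')
g=np.array([.533,.285])
for yaw in(30,35,40):
  d=np.array([np.cos(np.radians(yaw)),np.sin(np.radians(yaw))]);n=np.array([-d[1],d[0]])
  o=g+.025*d
  f=lambda x,y,z,c=b:proj(c,[*(o+x*d+y*n),z]).round(1)
  for nm,y in(('L',.02),('R',-.02)): print(yaw,nm,'scene tip',f(.018,y,.006),'base',f(-.034,y,.006),'| top tip',f(.018,y,.006,a),'base',f(-.034,y,.006,a))
  print('grip ends x scene',f(-.033,0,.031),f(-.017,0,.031),f(-.033,0,.008),'top grip',f(-.025,0,.031,a))
sc=lambda u,v:(120+(u-378+.5)/5-.5,240+(v-300+.5)/5-.5)
for p in((600,455),(640,455),(522,475),(510,527),(590,462),(610,517),(610,543)):print(p,np.round(sc(*p),1))
"
```

```text
30 L scene tip [149.5 285. ] base [173.2 286.8] | top tip [143.1 180. ] base [151.5 196.1]
30 R scene tip [154.5 269.8] base [177.4 271.5] | top tip [155.9 173.1] base [164.3 189.1]
grip ends x scene [173.4 272.1] [166.  271.6] [174.8 278.4] top grip [153.9 188.4]
35 L scene tip [149.9 286.5] base [174.1 286.5] | top tip [142.2 181.2] base [152.  196.5]
35 R scene tip [153.3 271.2] base [176.7 271.2] | top tip [154.4 173.3] base [164.2 188.5]
grip ends x scene [173.4 271.9] [166.  271.9] [174.8 278.2] top grip [153.9 188.4]
40 L scene tip [150.5 288. ] base [174.9 286.2] | top tip [141.4 182.5] base [152.6 196.8]
40 R scene tip [152.3 272.6] base [175.9 270.9] | top tip [152.9 173.6] base [164.1 187.8]
grip ends x scene [173.4 271.6] [165.9 272.1] [174.8 277.9] top grip [153.9 188.4]
(600, 455) [164.  270.6]
(640, 455) [172.  270.6]
(522, 475) [148.4 274.6]
(510, 527) [146. 285.]
(590, 462) [162. 272.]
(610, 517) [166. 283.]
(610, 543) [166.  288.2]
```

Call:
jog_arm:
  dr:
    - [0,0,0]
    - [0,0,0]
    - [0,0,0]
    - [0,0,0]
    - [0,0,0]
    - [0,0,0]
    - [0,0,0]
    - [0,0,0]
  translation:
    - [-0.05,-0.07,0.5]
    - [0,0,1]
    - [0,0,1]
    - [0,0,1]
    - [0,0,0.6]
    - [0,0,0.3]
    - [0,0,0.1]
    - [0,0,0]
  jaw: [0.6,0.6,0.6,0.6,0.6,0.6,0.6,0.6]

```text
clock: 27.6
position: [0.5328, 0.2865, 0.0172]
ee_rot: [0.954, 0.298, 0.0, -0.0]
ft_force: [0.0, -0.0, -0.2]
grip_width: 0.597
grasp_force: 0.0
```

```bash
python3 -c "
from h import *
b=grab('scene','scene9')
go(.5335,.2855,.012)
cv2.imwrite('pics/v9.png',cv2.resize(b['color'][240:300,120:196,::-1],(608,480),interpolation=2))
"
```

```text
pos [0.533  0.2866 0.0176] turn units [ 0.   -0.02 -0.07] shift units: now-frame [-0.01  0.05  0.22] target-frame [-0.01  0.05  0.22] t 27.6 w 0.599 f [-0.2 -0.1 -0.7]
```

View pics/v9.png

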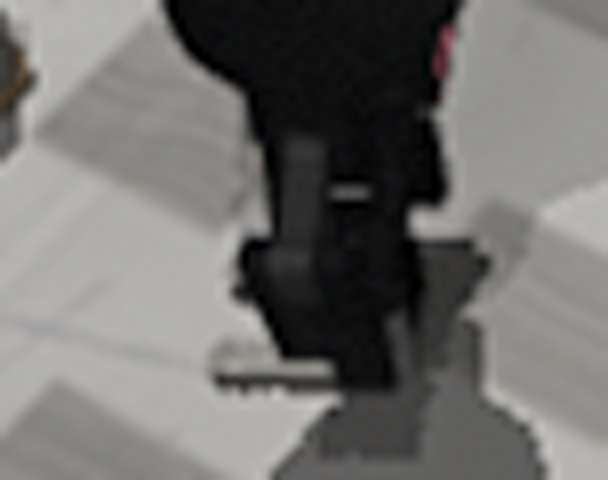

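The near finger at crop (370,350) stands level with the grip, and the near prong at (275,365) is clear of it. Lowering a little more and gripping.

Call:
jog_arm:
  dr:
    - [0,0,0]
    - [0,0,0]
    - [0,0,0]
    - [0,0,0]
    - [0,0,0]
    - [0,0,0]
    - [0,0,0]
  translation:
    - [0,0.03,0.16]
    - [0,0,0]
    - [0,0,0]
    - [0,0,0]
    - [0,0,0]
    - [0,0,0]
    - [0,0,0]
  jaw: [0.6,0.6,0.1,0.1,0.1,0.1,0.1]
  squeeze: 60

```text
clock: 28.35
position: [0.5331, 0.2858, 0.0133]
ee_rot: [0.954, 0.299, 0.0, -0.0]
ft_force: [-0.3, -0.7, 5.9]
grip_width: 0.264
grasp_force: 59.6
```

Call:
jog_arm:
  dr:
    - [0,0,0]
    - [0,0,0]
    - [0,0,0]
    - [0,0,0]
    - [0,0,0]
    - [0,0,0]
    - [0,0,0]
    - [0,0,0]
    - [0,0,0]
    - [0,0,0]
  translation:
    - [0,0,-0.5]
    - [0,0,-1]
    - [0,0,-1]
    - [0,0,-1]
    - [0,0,-0.8]
    - [-0.506,0.927,0]
    - [-0.506,0.927,0]
    - [-0.506,0.927,0]
    - [-0.506,0.927,0]
    - [-0.506,0.927,0]
  jaw: [0.1,0.1,0.1,0.1,0.1,0.1,0.1,0.1,0.1,0.1]

```text
clock: 29.35
position: [0.5468, 0.1534, 0.1208]
ee_rot: [0.954, 0.299, 0.0, 0.0]
ft_force: [0.5, -0.1, -1.4]
grip_width: 0.262
grasp_force: 58.9
```

Call:
jog_arm:
  dr:
    - [0,0,0]
    - [0,0,0]
    - [0,0,0]
    - [0,0,0]
    - [0,0,0]
    - [0,0,0]
    - [0,0,0]
    - [0,0,0]
    - [0,0,0]
    - [0,0,0]
  translation:
    - [-0.506,0.927,0]
    - [-0.506,0.927,0]
    - [-0.506,0.927,0]
    - [-0.506,0.927,0]
    - [-0.506,0.927,0]
    - [-0.506,0.927,0]
    - [0,0,0.5]
    - [0,0,0.6]
    - [0,0,0]
    - [0,0,0]
  jaw: [0.1,0.1,0.1,0.1,0.1,0.1,0.1,0.1,0.1,0.1]

```text
clock: 30.35
position: [0.5633, -0.0018, 0.0925]
ee_rot: [0.954, 0.299, -0.0, -0.0]
ft_force: [0.1, 0.6, -1.0]
grip_width: 0.26
grasp_force: 59.0
```

```bash
python3 -c "
from h import *
a=grab('top','top10');b=grab('scene','scene10')
go(.5654,-.0028,.0713)
cv2.imwrite('pics/v10.png',np.hstack([cv2.resize(a['color'][130:205,210:285,::-1],(400,400),interpolation=2),cv2.resize(b['color'][155:230,180:255,::-1],(400,400),interpolation=2)]))
"
```

```text
pos [ 0.5639 -0.0021  0.0932] turn units [ 0.   -0.01 -0.04] shift units: now-frame [0.03 0.06 0.88] target-frame [0.03 0.06 0.88] t 30.4 w 0.266 f [-0.1  0.2 -0.7]
```

View pics/v10.png

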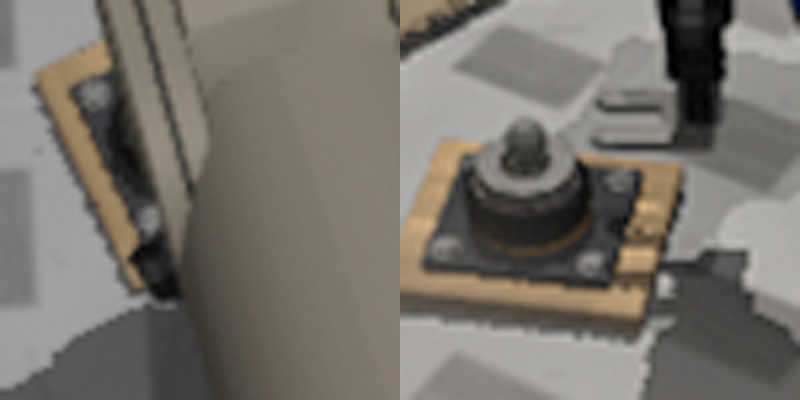

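The keeper is held level with its slot facing the axle: prongs at crop (630,120), head at (525,130). Lowering to groove height with a small lateral correction, then checking.

Call:
jog_arm:
  dr:
    - [0,0,0]
    - [0,0,0]
    - [0,0,0]
    - [0,0,0]
    - [0,0,0]
  translation:
    - [0,0.06,0.4]
    - [0,0,0.38]
    - [0,0,0.1]
    - [0,0,0]
    - [0,0,0]
  jaw: [0.1,0.1,0.1,0.1,0.1]

```text
clock: 30.95
position: [0.5647, -0.0043, 0.0708]
ee_rot: [0.954, 0.299, 0.0, -0.0]
ft_force: [0.5, -0.1, -0.6]
grip_width: 0.263
grasp_force: 59.0
```

```bash
python3 -c "
from h import *
b=grab('scene','scene11')
go(.6145,.0317,.0713)
cv2.imwrite('pics/v11.png',cv2.resize(b['color'][165:210,190:250,::-1],(800,600),interpolation=2))
# predicted: plate top/bottom edges of keeper and axle features
o=manip.get_obs()['position'];d=np.array([.8192,.5736]);n=np.array([-.5736,.8192]);h=o[2]-.0133
f=lambda x,y,z:((proj(b,[*(o[:2]+(x+.025)*d+y*n),z])-[190,165]+.5)*800/60).round(0)
for y in(.02,.0075,-.0075,-.02):print(y,f(.018,y,h),f(.018,y,h+.006))
A=lambda z:((proj(b,[.635,.0456,z])-[190,165]+.5)*800/60).round(0)
print([ (z,A(z)) for z in(.055,.056,.066,.071,.0795)])
"
```

```text
pos [ 0.5648 -0.0044  0.071 ] turn units [ 0.   -0.   -0.07] shift units: now-frame [ 2.46 -0.05 -0.01] target-frame [ 2.46 -0.04 -0.01] t 31.0 w 0.263 f [ 0.2  0.6 -0.6]
0.02 [412. 327.] [410. 303.]
0.0075 [416. 283.] [414. 260.]
-0.0075 [420. 232.] [418. 209.]
-0.02 [423. 190.] [422. 167.]
[(0.055, array([196., 270.])), (0.056, array([195., 266.])), (0.066, array([191., 227.])), (0.071, array([189., 208.])), (0.0795, array([186., 174.]))]
```

View pics/v11.png

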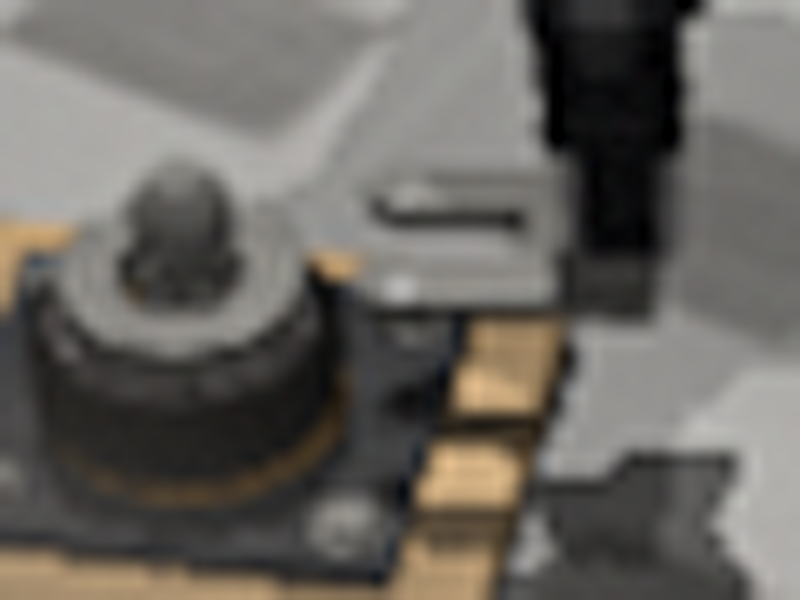

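```bash
python3 -c "
from h import *
b=load('scene11')
print('rows 174..192 at crop y', [(r,round((r-165+.5)*13.33)) for r in (174,180,186,192)])
for c in(220,222,224,226,228): print(c,b['color'][174:194,c].mean(1).astype(int))
s=load('scene8')
print('on table');
for c in(152,154,156,158): print(c,s['color'][268:294,c].mean(1).astype(int))
from h import *
d=np.array([.8192,.5736]);n=np.array([-.5736,.8192]);g=np.array([.5331,.2858])
f=lambda x,y,z:proj(s,[*(g+(x+.025)*d+y*n),z]).round(1)
for y in(.02,.0075,-.0075,-.02):print(y,f(.01,y,0),f(.01,y,.006))
o=np.array([.5648,-.0044])
f=lambda x,y,z:proj(b,[*(o+(x+.025)*d+y*n),z]).round(1)
for y in(.02,.0075,-.0075,-.02):print(y,f(.01,y,.0577),f(.01,y,.0637))
"
```

```text
rows 174..192 at crop y [(174, 127), (180, 207), (186, 287), (192, 367)]
220 [149 148 143 136 135 156 131  54 121 151 137 150 179 141  39  77  91  59
  64  53]
222 [146 145 148 133 113 138 116  57 121 154 143 133 143 120  48  70  73  62
  53  26]
224 [147 147 149 135 109 119  95  57 122 156 143 134 144 121  33  29  35  46
  83 125]
226 [148 147 150 136 109 121  97  55 119 153 144 134 146 118  56 112 135 124
 135 164]
228 [151 150 152 137 110 119  95  37  89 130 139 135 145 119  56 106 129 125
 126 137]
on table
152 [171 173 174 163 139 139 145 137  94  57 139 182 176 171 153 137 143 147
 119  54 108 167 177 173 174 174]
154 [172 172 175 162 141 138 144 138  96  55 139 183 176 170 149 138 144 147
 119  57 135 186 177 173 173 174]
156 [174 173 175 164 141 139 145 138  96  56 138 182 177 165 144 138 144 148
 121  60  63 136 180 174 174 174]
158 [156 177 176 165 143 140 146 140  98  56 139 183 178 163 138 140 145 148
 122  64  65 139 181 175 173 174]
0.02 [153.8 288.4] [153.3 286.8]
0.0075 [154.8 283.4] [154.4 281.8]
-0.0075 [156.  277.7] [155.6 276.1]
-0.02 [157. 273.] [156.6 271.4]
0.02 [223.6 189. ] [223.4 187.2]
0.0075 [223.8 185.7] [223.7 184. ]
-0.0075 [224.1 181.9] [224.  180.1]
-0.02 [224.3 178.8] [224.2 177. ]
```

The held keeper's edges match the prediction at groove height (underside 57.7 mm): dark side faces at rows 181 and 188. Sliding in.

Call:
jog_arm:
  dr:
    - [0,0,0]
    - [0,0,0]
    - [0,0,0]
    - [0,0,0]
    - [0,0,0]
    - [0,0,0]
    - [0,0,0]
  translation:
    - [0.2,-0.03,0]
    - [0.3,0,0]
    - [0.3,0,0]
    - [0.25,0,0]
    - [0.25,0,0]
    - [0,0,0]
    - [0,0,0]
  jaw: [0.1,0.1,0.1,0.1,0.1,0.1,0.1]

```text
clock: 31.7
position: [0.5909, 0.0149, 0.0706]
ee_rot: [0.954, 0.299, -0.0, -0.0]
ft_force: [0.4, 0.1, -0.4]
grip_width: 0.265
grasp_force: 59.0
```

```bash
python3 -c "
from h import *
go(.6145,.0317,.0713)"
```

```text
pos [0.5909 0.0149 0.0706] turn units [-0.    0.   -0.06] shift units: now-frame [ 1.16 -0.01 -0.03] target-frame [ 1.16 -0.01 -0.03] t 31.7 w 0.265 f [ 0.4  0.1 -0.4]
```

Call:
jog_arm:
  dr:
    - [0,0,0]
    - [0,0,0]
    - [0,0,0]
    - [0,0,0]
    - [0,0,0]
    - [0,0,0]
    - [0,0,0]
  translation:
    - [0.2,0,0]
    - [0.2,0,0]
    - [0.2,0,0]
    - [0.2,0,0]
    - [0.2,0,0]
    - [0.12,0,0]
    - [0,0,0]
  jaw: [0.1,0.1,0.1,0.1,0.1,0.1,0.1]

```text
clock: 32.4
position: [0.6138, 0.0307, 0.0707]
ee_rot: [0.954, 0.299, -0.001, 0.0]
ft_force: [-2.1, -0.9, -0.3]
grip_width: 0.262
grasp_force: 59.2
```

```bash
python3 -c "
from h import *
b=grab('scene','scene12')
go(.6145,.0317,.0713)
cv2.imwrite('pics/v12.png',cv2.resize(b['color'][155:210,175:245,::-1],(764,600),interpolation=2))"
```

```text
pos [0.6138 0.0307 0.0707] turn units [-0.    0.01 -0.06] shift units: now-frame [ 0.05 -0.01 -0.03] target-frame [ 0.05 -0.01 -0.03] t 32.5 w 0.264 f [-0.9 -0.1 -0.1]
```

View pics/v12.png

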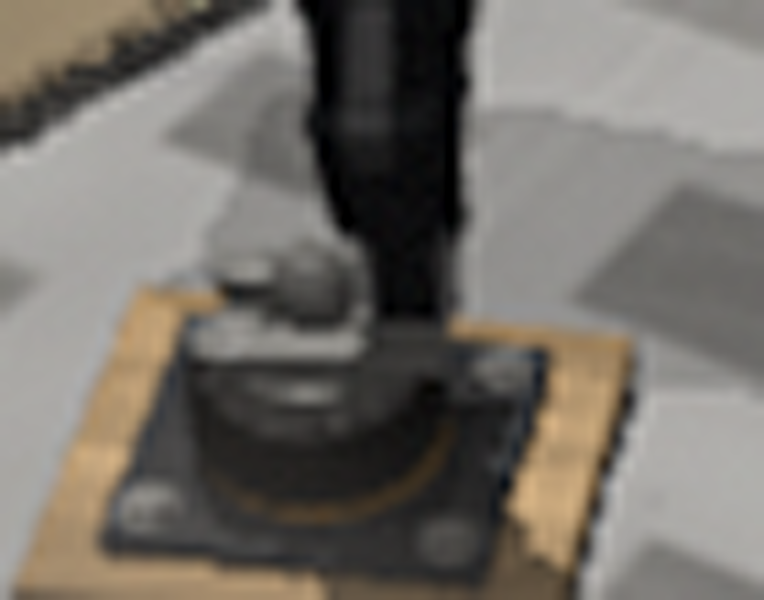

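The keeper is in the groove: prongs at crop (240,270) and (280,340) on both sides of the neck, under the head at (310,275). Nudging it home, lowering onto the washer and releasing.

Call:
jog_arm:
  dr:
    - [0,0,0]
    - [0,0,0]
    - [0,0,0]
    - [0,0,0]
    - [0,0,0]
  translation:
    - [0.04,0,0]
    - [0,0,0.03]
    - [0,0,0.03]
    - [0,0,0]
    - [0,0,0]
  jaw: [0.1,0.1,0.1,0.1,0.1]

```text
clock: 32.95
position: [0.6141, 0.0306, 0.0693]
ee_rot: [0.954, 0.298, -0.001, 0.0]
ft_force: [-5.9, -3.3, 4.4]
grip_width: 0.268
grasp_force: 59.6
```

Call:
jog_arm:
  dr:
    - [0,0,0]
    - [0,0,0]
    - [0,0,0]
    - [0,0,0]
    - [0,0,0]
    - [0,0,0]
    - [0,0,0]
    - [0,0,0]
    - [0,0,0]
    - [0,0,0]
  translation:
    - [-0.04,0,0]
    - [0,0,0]
    - [0,0,0]
    - [0,0,0]
    - [0,0,0]
    - [0,0,-0.3]
    - [0,0,-1]
    - [0,0,-1]
    - [-0.5,0.8,-1]
    - [-0.5,0.8,-1]
  jaw: [0.1,0.1,0.5,0.5,0.5,0.5,0.5,0.5,0.5,0.5]

```text
clock: 33.95
position: [0.6163, -0.016, 0.1786]
ee_rot: [0.954, 0.299, 0.0, 0.0]
ft_force: [0.9, -0.9, 0.6]
grip_width: 0.5
grasp_force: 0.0
```

Call:
jog_arm:
  dr:
    - [0,0,0]
    - [0,0,0]
    - [0,0,0]
    - [0,0,0]
    - [0,0,0]
    - [0,0,0]
    - [0,0,0]
    - [0,0,0]
    - [0,0,0]
    - [0,0,0]
  translation:
    - [-1,0.8,0]
    - [-1,0.8,0]
    - [-1,0.8,0]
    - [-1,0.8,0]
    - [-1,0.8,0]
    - [-1,0.8,0]
    - [-1,0.8,0]
    - [0,0,0]
    - [0,0,0]
    - [0,0,0]
  jaw: [0.5,0.5,0.5,0.5,0.5,0.5,0.5,0.5,0.5,0.5]

```text
clock: 34.95
position: [0.5527, -0.2298, 0.1773]
ee_rot: [0.954, 0.299, 0.0, -0.0]
ft_force: [0.1, 0.5, 0.2]
grip_width: 0.499
grasp_force: 0.0
```

```bash
python3 -c "
from h import *
a=grab('top','top13');b=grab('scene','scene13')
go(.5654,-.0028,.0713)
cv2.imwrite('pics/v13.png',np.hstack([cv2.resize(a['color'][130:180,217:267,::-1],(400,400),interpolation=2),cv2.resize(b['color'][160:210,180:230,::-1],(400,400),interpolation=2)]))
d=np.array([.8192,.5736]);n=np.array([-.5736,.8192]);o=np.array([.635,.0456])
f=lambda x,y,z:((proj(a,[*(o+x*d+y*n),z])-[217,130]+.5)*8).round(0)
print('pred top: tips',f(.024,.014,.062),f(.024,-.014,.062),'base',f(-.034,.02,.062),f(-.034,-.02,.062),'grip',f(-.025,0,.087),'head',f(0,0,.0795))
"
```

```text
pos [ 0.5527 -0.2297  0.1771] turn units [ 0.   -0.01 -0.04] shift units: now-frame [ 5.6  -7.16  4.23] target-frame [ 5.62 -7.14  4.23] t 35.0 w 0.5 f [ 0.1  0.1 -1. ]
pred top: tips [131. 131.] [200.  85.] base [212. 281.] [312. 215.] grip [245. 207.] head [203. 152.]
```

View pics/v13.png

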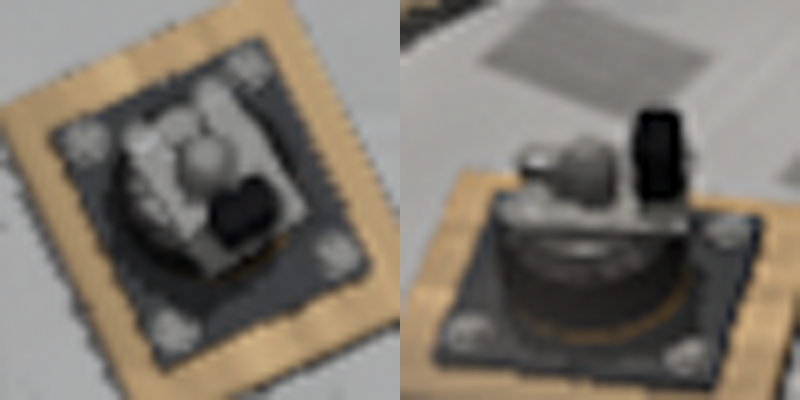

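The keeper is home. In the top crop the grip is at (244,210) against a predicted (245,207), and the prong tips at (135,135) and (207,85) fit too. It lies level under the head and the gripper is clear, so I'm handing in.

```bash
python3 -c "
from workcell import manip
print(manip.hand_in())"
```

```text
the job is handed in; nothing more can be done
None
```

The job is handed in: bush, wheel, thin washer and keeper are stacked on the axle, with the keeper fully home in the groove in the last pictures and the gripper clear. The thick ring, tape measure and snips were never handled. No verdict came back.

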